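# Find the heavy side of a flange on a balancing spindle

### The arm

A 6-joint arm with a two-finger parallel gripper is mounted at the origin on the work surface; the furniture and walls round the work are solid. World frame = base frame: x ahead of the robot, y to its left, z up, the work surface at z = 0. Lengths are in m, angles in rad, forces in N, time in s.
With the tool pointing down it reaches from about 0.3 to 0.875 m from the base axis. Payload 4.2 kg.
Tool frame: the origin (TCP) lies on the front face of the gripper's body, between the roots of the fingers; the fingertips stand 73 mm ahead of it and the grasp point (between the pads) lies 54 mm ahead of it; z points along the fingers, y is the line along which they close (so a half turn about z gives the same grasp; the last joint's range is limited). The gripper opens to 85 mm and grips with 20 to 120 N. Pads are 22 mm wide; open, the fingers measure 114 mm over their backs; the gripper's body (76 mm by 85 mm) begins 54 mm behind the grasp point. The pads swing forward as they close: fully open they stand 13 mm farther back than shut.
Start: joints at [1.118, 0.32, 1.565, -0, 1.257, -0.02], TCP at [0.241, 0.522, 0.304] pointing down, gripper open.
Joint ranges: [-3.11, 3.11], [-0.84, 2.01], [0.21, 2.61], [-1.34, 4.49], [0.05, 2.63], [-2.56, 2.56]. Speed limits (rad/s): [2.57, 2.57, 3.14, 3.14, 3.14, 3.14].

### API

Orientations are given as [roll, pitch, yaw] about the fixed x, y, z axes, in that order (R = Rz(yaw) Ry(pitch) Rx(roll)).
In Python, from rig import ctrl gives the robot as it stands.
- The arm moves only by the shell command python3 -m pendant 'ROWS' [OPENING] [FORCE]. ROWS is JSON, one flat list of numbers, 6 for each row, row after row: the shift along the tool's x, y, z in units of 20 cm (1.0 is 20 cm), then the turn, a rotation vector about the tool's x, y, z in units of 1.5 rad (1.0 is 1.5 rad). In form: [dx, dy, dz, wx, wy, wz, dx, dy, dz, wx, wy, wz, ...]. A call has 1 to 8 rows; each row is the pose to reach, as a shift and turn from the pose commanded when the call began, along the tool's axes at that moment; what a row does not reach only later rows make up. A row lasts 1/10 s, in which the tool goes at most 50 mm and 8.59 degrees, less where a joint would pass 70% of its speed; a pose out of reach is approached as far as the arm can. A call with a number of a shift or a turn outside -1 to 1 is refused whole. A call with a gripper value outside its range is refused whole. OPENING is the opening, from 0 (shut) to 1 (fully open), set as the call begins (- or left out, the last holds). The fingers move at their own pace and stop on an object; FORCE is the grip in N (left out, the last holds). Time passes only in rows, so rows that repeat a pose let the fingers close. It gives the time, the measured TCP pose, the force, the opening and the grip force at its end, in the units of the state.
- ctrl.observe(): the state, without advancing time (a new reading comes with each control period).
- ctrl.snapshot(name): name is "scene" or "side" or "wrist"; returns a dict with "frame" (420x560x3 uint8, blue, green, red), "depth" (420x560 float32, m along the optical axis (not along the pixel's ray), 0 where there is no reading), "fx", "fy", "cx", "cy" (pixels), "view" (4x4, takes a point from world to camera coordinates); the wrist camera has in their place "hand_eye" (4x4, takes a point from camera to tool coordinates, whose origin is the TCP and whose axes are the flange's). Camera axes: x right, y down, z forward; pixel columns grow to the right and rows downward; lengths in m; the calibration is good to about 2 mm. A picture is of the moment at which its call begins: read the wrist's pose just before it.
- ctrl.close_job(): hands the job in; it is judged then, once.
The state is a dict: "clock": time; "joint_pos": joint angles; "dq": joint speeds; "joint_efforts": joint torques, N m; "position": TCP position; "ee_rot": TCP orientation; "ft_force": force on the tool from outside, world axes, zero at the start; "wrist_torque": the same for the moment, N m; "width": finger opening in m; "grasp_force": force on a finger pad.
Only numpy, scipy, OpenCV 4.12 (cv2) and the standard library are available. Lean on these libraries where they do the work, as an engineer would, in place of code of your own. Each camera call takes 0.05 s, during which the arm holds its last target. There are 200 camera calls.

### The job

The flange assembly on the tilted balancing spindle is heavier on one side, though nothing shows which, and its stiff bearing keeps it wherever it is left. Take it by the round knob, turn it by hand to feel where the heavy side is, then turn it until the heavy side is at the lowest point of the tilted plate and finish still gripping the knob and keeping it there. Leave the other things on the table alone.

Things in the scene. Friction and masses are not known exactly. Their poses are not given: they have to be found in the camera images.
- stand: blue fixed balancing stand, base plate 120 x 110 x 12 mm, origin at the centre of its underside on the table. Its spindle lies in the stand's x-z plane and leans 40 degrees from vertical towards the stand's -x side (roughly towards the robot). Plate, flange and knob turn on it together, without end stops, at an angle to the hidden weight that differs from run to run.
- spindle_face (a point): point on the spindle axis at the back of the faceplate; fixed to the stand, it does not turn. z points out along the spindle to the knob, x straight uphill across the plate, y is level: the heavy side must end towards -x. The bearing drags with a steady 0.26 N m against turning either way, so the assembly never rolls by itself.
- knob_grip (a point): grip point in the knob, on the axis 74 mm out; z outwards, turns with it (x, y point nowhere special; a lean of 0.02 mm to the heavy side, too small to read, serves the judge). Along the axis: grey faceplate 120 mm in diameter (0 to 16 mm), flange 103 mm (16 to 30 mm), its hub 65 mm (to 46 mm), collar 50 mm (to 50 mm), round dark knurled knob 40 mm (to 90 mm, free at the outer end).
- rotor: the turning assembly, origin at spindle_face, z outwards, x and y turn with it. A weight hidden in it (0.75 kg +- 15 percent, 42 mm off the axis) pulls its heavy side downhill with at most about 0.2 N m: none when lowest or highest. Turning slowly takes drag plus or minus this pull; averaging the moments (with sign) felt both ways at one angle leaves the pull alone.
- g_clamp: blue G clamp lying flat, 165 x 122 x 20 mm; a bystander, to be left alone; origin at its underside
- hammer: ball-pein hammer with wooden handle, 272 mm long, lying flat; a bystander, to be left alone; origin at its underside
- oil_can: blue oil can with thin spout, 187 mm tall, upright; a bystander, to be left alone; origin at its underside
- bolt_tin: tin cup of bolts, 72 mm wide, 70 mm tall; a bystander, to be left alone; origin at its underside
- spanner: combination spanner, 177 mm long, lying flat; a bystander, to be left alone; origin at its underside
- brass_disc: brass disc, 51 mm wide, 11 mm thick; a bystander, to be left alone; origin at its underside

How it is judged:
At the end, for the whole second after the job is handed in: the heavy side stands within about 12 degrees of the lowest point of the tilted plate, the assembly is at rest, and the fingers still grip it (more than 3 N) (x of knob_grip in the frame of spindle_face below -1.956e-05 m and contact force between the fingers and rotor above 3 N and angular speed of rotor below 0.1 rad/s); the arm keeps its last pose, push and grip.
It fails at once if a bystander was moved by more than 30 mm (distance of any of g_clamp, hammer, oil_can, bolt_tin, spanner, brass_disc from where it was at the start of the episode above 0.03 m).
It also fails if it takes over 72 s, if anything falls off the work surface, if the arm or the gripper's body presses on something with over 40 N, if the wrist force passes 120 N, or if a joint passes its speed limit or range.

## Working session

There is one attempt and no reset: what is moved stays moved. The work goes in short steps, Python scripts to look and compute and a shell command to move; the robot and the scene stay as the last step left them, time stands still between calls to the robot, and variables do not carry over. Pictures are saved under pics/ and viewed, at most 10 in all, crops included, and the job is handed in when it is done.

```bash
mkdir -p pics; ls
python3 - <<'E'
from rig import ctrl
import cv2,numpy as np,pickle
s=ctrl.observe();print({k:np.round(v,3) for k,v in s.items()})
a=ctrl.snapshot("scene");b=ctrl.snapshot("side")
pickle.dump((a,b),open('s0.pkl','wb'))
cv2.imwrite('pics/a.png',a['frame']);cv2.imwrite('pics/b.png',b['frame'])
E
```

```text
pics
{'clock': np.float64(0.0), 'joint_pos': array([ 1.118,  0.32 ,  1.566,  0.   ,  1.257, -0.02 ]), 'dq': array([ 0.   ,  0.   ,  0.001, -0.002,  0.002,  0.001]), 'joint_efforts': array([-1.0000e-03, -4.1553e+01, -2.3416e+01,  0.0000e+00,  8.0000e-03,
        0.0000e+00]), 'position': array([0.241, 0.522, 0.303]), 'ee_rot': array([-3.14 , -0.   ,  2.709]), 'ft_force': array([-0.016, -1.144, -0.535]), 'wrist_torque': array([ 0.016, -0.02 ,  0.012]), 'grasp_force': np.float64(0.0), 'width': np.float64(0.085)}
```

View pics/a.png

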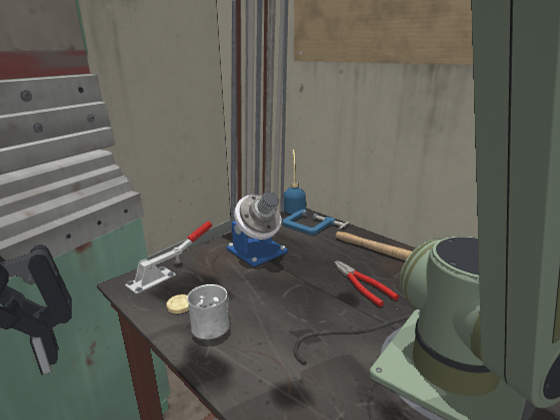

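View pics/b.png

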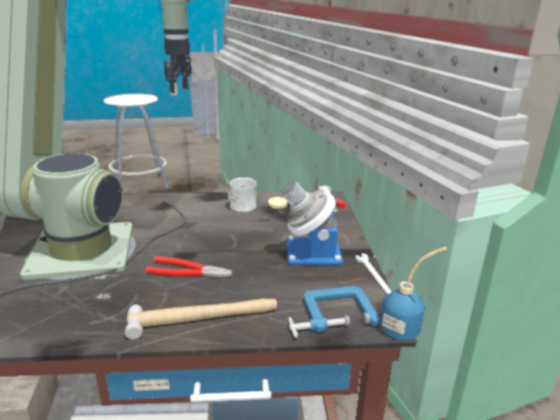

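The scene picture shows the stand near (258,225) with its knob at (267,203). In the side picture the stand is near (315,235) and the knob near (293,192).

Run:
```python
import cv2,numpy as np,pickle
a,b=pickle.load(open('s0.pkl','rb'))
c1=cv2.resize(a['frame'][180:270,215:300],None,fx=4.6,fy=4.6,interpolation=2)
c2=cv2.resize(b['frame'][175:270,275:360],None,fx=4.6,fy=4.6,interpolation=2)
h=max(c1.shape[0],c2.shape[0]);p=lambda c:cv2.copyMakeBorder(c,0,h-c.shape[0],0,0,0)
cv2.imwrite('pics/c.png',np.hstack([p(c1),p(c2)]))
def W(s,u,v):
  z=np.median([q for q in s['depth'][v-1:v+2,u-1:u+2].ravel() if q>0]);p=np.array([(u-s['cx'])/s['fx']*z,(v-s['cy'])/s['fy']*z,z,1])
  return (np.linalg.inv(s['view'])@p)[:3].round(3)
for u,v in [(267,203),(258,250),(232,248),(256,263),(286,249)]:print('a',u,v,W(a,u,v))
for u,v in [(293,192),(315,240),(291,261),(340,261)]:print('b',u,v,W(b,u,v))
for s in(a,b):print(s['fx'],np.linalg.inv(s['view'])[:3,3])
```

```text
a 267 203 [ 0.453 -0.069  0.156]
a 258 250 [ 0.504 -0.089  0.009]
a 232 248 [ 0.565 -0.056  0.009]
a 256 263 [ 0.467 -0.04   0.008]
a 286 249 [ 0.454 -0.139  0.007]
b 293 192 [ 0.465 -0.108  0.159]
b 315 240 [ 0.511 -0.14   0.055]
b 291 261 [ 0.458 -0.141  0.008]
b 340 261 [ 0.565 -0.159  0.008]
388.0571593787714 [-0.0845191   0.54757501  0.48575136]
474.0204889200819 [ 0.2460309  -1.00202423  0.56442182]
```

View pics/c.png

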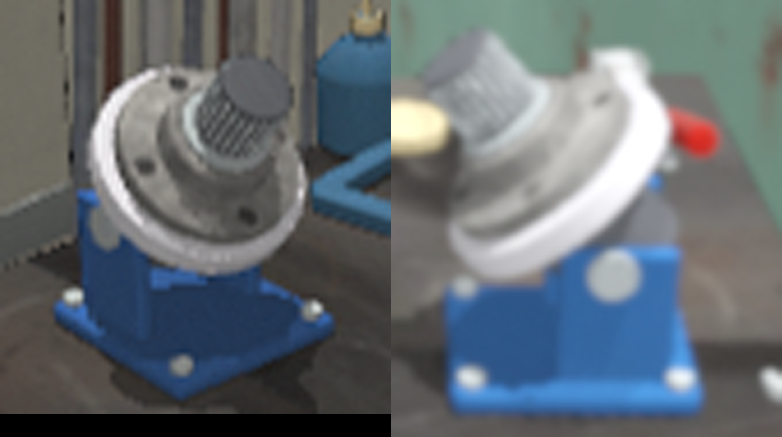

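The crop shows the base corners clearly in both views. The knob cap centre is at about (270,198) in the scene picture and (290,187) in the side picture. I'll fit the known rotor profile to the depth points.

```bash
cat > fit.py <<'E'
import numpy as np
from scipy.optimize import least_squares
P=np.array([(0,90),(20,90),(20,50),(25,50),(25,46),(32.5,46),(32.5,30),(51.5,30),(51.5,16),(60,16),(60,0)])/1000
def cloud(s,T=None):
  v,u=np.nonzero(s['depth']>0);z=s['depth'][v,u]
  p=np.c_[(u-s['cx'])/s['fx']*z,(v-s['cy'])/s['fy']*z,z,np.ones(len(z))]
  return (p@(np.linalg.inv(s['view']) if T is None else T).T)[:,:3]
def axis(yaw):
  s=np.radians(40);return np.array([-np.sin(s)*np.cos(yaw),-np.sin(s)*np.sin(yaw),np.cos(s)])
def dist(p,X):
  d=p-X[:3];h=d@axis(X[3]);r=np.sqrt(np.maximum((d**2).sum(1)-h*h,0));q=np.c_[r,h];D=[]
  for A,B in zip(P,P[1:]):
    t=np.clip((q-A)@(B-A)/((B-A)@(B-A)),0,1);D.append(np.linalg.norm(q-A-t[:,None]*(B-A),axis=1))
  return np.min(D,0),h,r
def fit(p,X):
  for _ in range(6):
    D,h,r=dist(p,X);k=p[(h>.004)&(h<.11)&(r<.07)&(D<.02)]
    X=least_squares(lambda x:dist(k,x)[0],X,loss='soft_l1',f_scale=.002).x
  return X,len(k),np.median(dist(k,X)[0])
E
python3 - <<'E'
import numpy as np,pickle
from fit import *
a,b=pickle.load(open('s0.pkl','rb'))
pa,pb=cloud(a),cloud(b)
y0=-.15;x0=np.r_[np.array([.46,-.09,.155])-.08*axis(y0),y0]
for p in(pa,pb,np.r_[pa,pb]):
  X,n,m=fit(p,x0);print(X.round(4),n,m,'knob',(X[:3]+.074*axis(X[3])).round(4))
E
```

```text
[ 0.513  -0.0969  0.0917 -0.1834] 1724 0.0008701980791164955 knob [ 0.4663 -0.0882  0.1484]
[ 0.5155 -0.0963  0.0928 -0.179 ] 1737 0.0008887450320132495 knob [ 0.4687 -0.0878  0.1494]
[ 0.5145 -0.0963  0.0924 -0.1758] 3453 0.0010121643323920924 knob [ 0.4677 -0.0879  0.1491]
```

Both cameras agree on the rotor pose, with the knob at about (0.468, -0.088, 0.149). Next I'll plan the approach.

```bash
cat > go.py <<'E'
import numpy as np,sys
from rig import ctrl
from fit import axis
from scipy.spatial.transform import Rotation as R
X=np.array([.5145,-.0963,.0924,-.176])
def target(h,ang=0,X=X):
  z=-axis(X[3]);x=np.array([-np.sin(X[3]),np.cos(X[3]),0])
  return X[:3]+h*axis(X[3]),R.from_matrix(np.c_[x,np.cross(z,x),z])*R.from_rotvec([0,0,ang])
def rel(p1,R1,frac=1,s=None):
  s=s or ctrl.observe();R0=R.from_euler('xyz',s['ee_rot'])
  return np.r_[R0.inv().apply(p1-s['position'])*frac/.2,(R0.inv()*R1).as_rotvec()*frac/1.5].round(3)
E
python3 - <<'E'
from go import *
p,r=target(.182);print(p);q=rel(p,r);print(q,q/3, q[:3]/4)
E
```

```text
[ 0.39931988 -0.07581636  0.23182009]
[-1.971 -2.38   0.36  -0.396 -0.304  0.838] [-0.657      -0.79333333  0.12       -0.132      -0.10133333  0.27933333] [-0.49275 -0.595    0.09   ]
```

```bash
python3 -m pendant '[-0.8,-0.95,0,-0.16,-0.12,0.34,-0.8,-0.95,0,-0.16,-0.12,0.34,-0.8,-0.95,0,-0.16,-0.12,0.34,-0.8,-0.95,0,-0.16,-0.12,0.34,-0.8,-0.95,0,-0.16,-0.12,0.34,-0.8,-0.95,0,-0.16,-0.12,0.34]' 1; python3 -c "
from go import *
print(rel(*target(.2)))"
```

```text
clock: 0.7
position: [0.3063, 0.2772, 0.3033]
ee_rot: [2.868, 0.112, 2.174]
ft_force: [0.1, 0.5, 0.1]
width: 0.0854
grasp_force: 0.0
[-1.634 -0.763  0.279 -0.239 -0.181  0.495]
```

```bash
python3 -m pendant '[-0.95,-0.44,0.1,-0.14,-0.1,0.29,-0.95,-0.44,0.1,-0.14,-0.1,0.29,-0.95,-0.44,0.1,-0.14,-0.1,0.29,-0.95,-0.44,0.1,-0.14,-0.1,0.29,-0.95,-0.44,0.1,-0.14,-0.1,0.29,-0.95,-0.44,0.1,-0.14,-0.1,0.29]'; python3 -c "
from go import *
print(rel(*target(.19)))"
```

```text
clock: 1.3
position: [0.3525, 0.0765, 0.2816]
ee_rot: [2.609, 0.076, 1.714]
ft_force: [0.2, -0.2, 0.1]
width: 0.0854
grasp_force: 0.0
[-0.76  -0.056  0.288 -0.101 -0.082  0.203]
```

```bash
python3 -m pendant '[-0.76,-0.06,0.29,-0.1,-0.08,0.2,-0.76,-0.06,0.29,-0.1,-0.08,0.2,-0.76,-0.06,0.29,-0.1,-0.08,0.2,-0.76,-0.06,0.29,-0.1,-0.08,0.2,-0.76,-0.06,0.29,-0.1,-0.08,0.2,-0.76,-0.06,0.29,-0.1,-0.08,0.2]'
python3 - <<'E'
from go import *
from fit import *
import cv2
s=ctrl.observe();print(s['joint_pos'].round(3),rel(*target(.19),s=s))
w=ctrl.snapshot('wrist');cv2.imwrite('pics/w.png',w['frame'])
T=np.eye(4);T[:3,:3]=R.from_euler('xyz',s['ee_rot']).as_matrix();T[:3,3]=s['position']
X2,n,m=fit(cloud(w,T@w['hand_eye']),X);print(X2.round(4),n,m)
print('wrist-based',rel(*target(.132,X=X2),s=s),'cam-based',rel(*target(.132),s=s))
E
```

```text
clock: 1.9
position: [0.3957, -0.0725, 0.2374]
ee_rot: [2.445, -0.0, 1.407]
ft_force: [-0.2, 0.2, -0.2]
width: 0.0851
grasp_force: 0.0
[-0.239 -0.07   2.398  0.391  0.127 -0.446] [-0.013 -0.002 -0.005 -0.001 -0.005  0.006]
[ 0.513  -0.0965  0.0936 -0.1888] 14248 0.0008211169493474585
wrist-based [-0.012 -0.003  0.276 -0.001 -0.011  0.013] cam-based [-0.015 -0.002  0.285 -0.001 -0.005  0.006]
```

View pics/w.png

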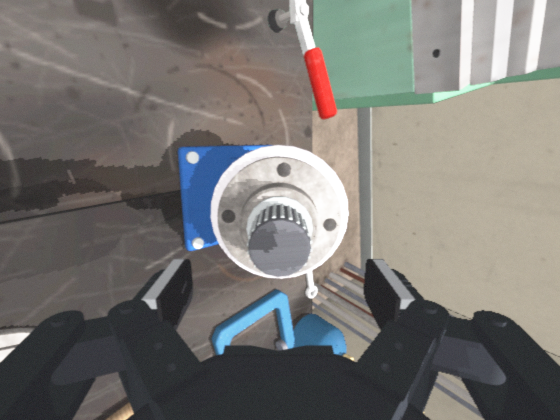

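The wrist picture shows the knob at (280,247), centred between the open fingers, and its fit agrees with the first one. I'll move in and grip.

```bash
python3 -m pendant '[-0.013,-0.003,0.14,0,-0.009,0.01,-0.013,-0.003,0.2,0,-0.009,0.01,-0.013,-0.003,0.28,0,-0.009,0.01,-0.013,-0.003,0.28,0,-0.009,0.01]' 1;  python3 -m pendant '[0,0,0,0,0,0,0,0,0,0,0,0,0,0,0,0,0,0,0,0,0,0,0,0,0,0,0,0,0,0,0,0,0,0,0,0]' 0 80; python3 -c "
from go import *
s=ctrl.observe();print(s['wrist_torque'],s['joint_pos'])"
```

```text
clock: 2.35
position: [0.421, -0.0772, 0.2099]
ee_rot: [2.448, -0.012, 1.4]
ft_force: [-0.4, 0.6, -0.4]
width: 0.0855
grasp_force: 0.0
clock: 2.95
position: [0.419, -0.0782, 0.2103]
ee_rot: [2.447, -0.011, 1.398]
ft_force: [-7.4, 2.8, 6.5]
width: 0.0366
grasp_force: 78.8
[0.23439474 0.63740706 0.25206828] [-0.24208399  0.02751524  2.40437474  1.25681483  0.05556771 -1.30278433]
```

The arm is close to its wrist singularity: joint 5 is at its 0.05 lower limit while joint 4 is flipping. The grip is therefore about 19 mm short. I'll reopen, turn the tool and go in on the joint-4 ≈ π side.

```bash
python3 -m pendant '[0,0,0,0,0,0,0,0,0,0,0,0,0,0,0,0,0,0,0,0,0,0,0,0]' 1;  python3 -m pendant '[0,0,0.02,0,0,0.1,0,0,0.04,0,0,0.2,0,0,0.06,0,0,0.3,0,0,0.08,0,0,0.4,0,0,0.08,0,0,0.5,0,0,0.08,0,0,0.6,0,0,0.08,0,0,0.7,0,0,0.08,0,0,0.8]'; python3 -c "
from go import *
s=ctrl.observe();print(s['joint_pos'].round(3));
for d in (0,1.2,2.4,3.1):print(rel(*target(.132,d)))"
```

```text
clock: 3.35
position: [0.4199, -0.0791, 0.2102]
ee_rot: [2.447, -0.01, 1.396]
ft_force: [0.8, 0.0, -0.4]
width: 0.0855
grasp_force: 0.0
clock: 4.15
position: [0.4299, -0.0809, 0.1977]
ee_rot: [2.864, -0.644, 0.281]
ft_force: [0.1, 0.3, 0.2]
width: 0.0851
grasp_force: 0.0
[-0.24   0.073  2.405  2.092  0.057 -0.931]
[-0.009 -0.001  0.02  -0.006 -0.003 -0.807]
[-0.009 -0.001  0.02  -0.006  0.001 -0.007]
[-0.009 -0.001  0.02  -0.005  0.004  0.793]
[-9.00e-03 -1.00e-03  2.00e-02 -4.00e-03  6.00e-03  1.26e+00]
```

```bash
python3 -m pendant '[-0.007,-0.001,0.02,-0.005,0.003,0.1,-0.007,-0.001,0.025,-0.005,0.003,0.2,-0.007,-0.001,0.025,-0.005,0.003,0.3,-0.007,-0.001,0.025,-0.005,0.003,0.4,-0.007,-0.001,0.025,-0.005,0.003,0.5,-0.007,-0.001,0.025,-0.005,0.003,0.6,-0.007,-0.001,0.025,-0.005,0.003,0.7,-0.007,-0.001,0.025,-0.005,0.003,0.7]'; python3 -c "
from go import *
from fit import *
s=ctrl.observe();print(s['joint_pos'].round(3));X2=np.array([.513,-.0965,.0936,-.1888])
print(rel(*target(.132,2.25)),rel(*target(.132,2.25,X2)))"
```

```text
clock: 4.95
position: [0.432, -0.0815, 0.193]
ee_rot: [-2.653, -0.518, -0.995]
ft_force: [0.5, 0.4, -0.2]
width: 0.0854
grasp_force: 0.0
[-0.234  0.087  2.41   2.506  0.064 -0.292]
[-0.001  0.002 -0.005  0.     0.001 -0.006] [-0.004  0.    -0.015 -0.004  0.005  0.001]
```

Well aligned, with h at about 0.131. Gripping now.

```bash
python3 -m pendant '[0,0,0,0,0,0,0,0,0,0,0,0,0,0,0,0,0,0,0,0,0,0,0,0,0,0,0,0,0,0,0,0,0,0,0,0]' 0 80
cat > m.py <<'E'
from go import *
s=ctrl.observe();q=R.from_euler('xyz',s['ee_rot']);z=-axis(X[3])
f=q.inv().apply(s['ft_force']);t=q.inv().apply(s['wrist_torque'])
x0=target(0)[1]
a=(x0.inv()*q).as_rotvec()  # tool angle about tool z
print('ang %.3f tz %.4f'%(a[2],t[2]),'t',t.round(3),'f',f.round(1),'q',s['joint_pos'][3:].round(3),'dq6 %.3f'%s['dq'][5])
open('log.txt','a').write('%f %f %f\n'%(a[2],t[2],s['dq'][5]))
E
python3 m.py
```

```text
clock: 5.55
position: [0.4322, -0.0809, 0.1937]
ee_rot: [-2.653, -0.522, -0.99]
ft_force: [-1.8, 5.0, 4.5]
width: 0.0383
grasp_force: 79.3
ang 2.253 tz 0.0090 t [ 0.033 -0.586  0.009] f [-2.3 -4.1 -5.1] q [ 2.506  0.066 -0.298] dq6 -0.001
```

```bash
rm -f log.txt
python3 -m pendant '[0,0,0,0,0,0.04,0,0,0,0,0,0.08,0,0,0,0,0,0.12,0,0,0,0,0,0.16,0,0,0,0,0,0.2]' >/dev/null; python3 m.py
python3 -m pendant '[0,0,0,0,0,0.04,0,0,0,0,0,0.08,0,0,0,0,0,0.12,0,0,0,0,0,0.16,0,0,0,0,0,0.2]' >/dev/null; python3 m.py
python3 -m pendant '[0,0,0,0,0,0.04,0,0,0,0,0,0.08,0,0,0,0,0,0.12,0,0,0,0,0,0.16,0,0,0,0,0,0.2]' >/dev/null; python3 m.py
python3 -m pendant '[0,0,0,0,0,0.04,0,0,0,0,0,0.08,0,0,0,0,0,0.12,0,0,0,0,0,0.16,0,0,0,0,0,0.2]' ; python3 m.py
```

```text
ang 2.553 tz -0.5016 t [-0.012 -0.459 -0.502] f [-2.8 -2.1 -5.4] q [2.505 0.066 0.003] dq6 0.592
ang 2.853 tz -0.4954 t [-0.071 -0.413 -0.495] f [-3.5 -1.5 -6.1] q [2.505 0.066 0.303] dq6 0.595
ang -3.130 tz -0.5143 t [ 0.039 -0.293 -0.514] f [-2.6  0.  -5.6] q [2.505 0.066 0.604] dq6 0.594
clock: 7.55
position: [0.4323, -0.0809, 0.1937]
ee_rot: [-2.467, 0.201, -1.987]
ft_force: [-2.9, 4.1, 3.5]
width: 0.0382
grasp_force: 79.4
ang -2.830 tz -0.4419 t [ 0.122 -0.232 -0.442] f [-3.2  1.5 -5. ] q [2.505 0.066 0.904] dq6 0.594
```

```bash
python3 -m pendant '[0,0,0,0,0,0.04,0,0,0,0,0,0.08,0,0,0,0,0,0.12,0,0,0,0,0,0.16,0,0,0,0,0,0.2]' >/dev/null; python3 m.py
python3 -m pendant '[0,0,0,0,0,0.04,0,0,0,0,0,0.08,0,0,0,0,0,0.12,0,0,0,0,0,0.16,0,0,0,0,0,0.2]' >/dev/null; python3 m.py
python3 -m pendant '[0,0,0,0,0,0.04,0,0,0,0,0,0.08,0,0,0,0,0,0.12,0,0,0,0,0,0.16,0,0,0,0,0,0.2]' >/dev/null; python3 m.py
python3 -m pendant '[0,0,0,0,0,-0.04,0,0,0,0,0,-0.08,0,0,0,0,0,-0.12,0,0,0,0,0,-0.16,0,0,0,0,0,-0.2]' >/dev/null; python3 m.py
python3 -m pendant '[0,0,0,0,0,-0.04,0,0,0,0,0,-0.08,0,0,0,0,0,-0.12,0,0,0,0,0,-0.16,0,0,0,0,0,-0.2]' >/dev/null; python3 m.py
python3 -m pendant '[0,0,0,0,0,-0.04,0,0,0,0,0,-0.08,0,0,0,0,0,-0.12,0,0,0,0,0,-0.16,0,0,0,0,0,-0.2]' >/dev/null; python3 m.py
python3 -m pendant '[0,0,0,0,0,-0.04,0,0,0,0,0,-0.08,0,0,0,0,0,-0.12,0,0,0,0,0,-0.16,0,0,0,0,0,-0.2]' >/dev/null; python3 m.py
python3 -m pendant '[0,0,0,0,0,-0.04,0,0,0,0,0,-0.08,0,0,0,0,0,-0.12,0,0,0,0,0,-0.16,0,0,0,0,0,-0.2]' >/dev/null; python3 m.py
python3 -m pendant '[0,0,0,0,0,-0.04,0,0,0,0,0,-0.08,0,0,0,0,0,-0.12,0,0,0,0,0,-0.16,0,0,0,0,0,-0.2]' >/dev/null; python3 m.py
cat > an.py <<'E'
import numpy as np
from scipy.optimize import least_squares
d=np.loadtxt('log.txt');a=np.unwrap(d[:,0]);s=np.sign(d[:,2]);t=d[:,1]
for off in (0,1):
  A=np.c_[-s,np.cos(a),np.sin(a)]
  if off:A=np.c_[A,np.ones(len(a))]
  c,res,_,_=np.linalg.lstsq(A,t,rcond=None);print(c.round(4),'amp',np.hypot(c[1],c[2]),'phase',np.arctan2(c[2],c[1]),'resid',(t-A@c).round(3))
E
python3 an.py
```

```text
ang -2.530 tz -0.4171 t [ 0.246 -0.111 -0.417] f [-2.   2.6 -5.6] q [2.505 0.066 1.204] dq6 0.593
ang -2.229 tz -0.3117 t [ 0.409 -0.012 -0.312] f [-2.6  3.6 -5.1] q [2.505 0.066 1.504] dq6 0.593
ang -1.929 tz -0.2632 t [ 0.582 -0.021 -0.263] f [-2.7  4.3 -5.2] q [2.505 0.065 1.804] dq6 0.594
ang -2.231 tz 0.2027 t [ 0.189 -0.081  0.203] f [-3.7  3.1 -5.6] q [2.507 0.066 1.5  ] dq6 -0.595
ang -2.532 tz 0.1537 t [ 0.059 -0.263  0.154] f [-2.7  3.3 -5.7] q [2.506 0.066 1.2  ] dq6 -0.594
ang -2.832 tz 0.1174 t [-0.132 -0.335  0.117] f [-3.   1.4 -6. ] q [2.506 0.066 0.9  ] dq6 -0.594
ang -3.132 tz 0.1476 t [-0.158 -0.48   0.148] f [-3.8  0.1 -6.5] q [2.506 0.066 0.6  ] dq6 -0.594
ang 2.851 tz 0.0534 t [-0.158 -0.466  0.053] f [-3.7 -1.6 -7.4] q [2.506 0.066 0.3  ] dq6 -0.595
ang 2.551 tz 0.0814 t [-0.056 -0.616  0.081] f [-2.9 -3.3 -6.3] q [ 2.506  0.066 -0.   ] dq6 -0.595
[ 0.2855  0.1987 -0.0832] amp 0.21537424580253758 phase -0.396676936741362 resid [-0.005  0.004 -0.031  0.007 -0.017  0.03   0.014 -0.027 -0.017 -0.004
  0.06  -0.018  0.007]
[ 0.2858  0.2137 -0.0794  0.0135] amp 0.22795445699155029 phase -0.3556999102749927 resid [-0.007  0.004 -0.029  0.009 -0.015  0.029  0.01  -0.028 -0.016 -0.003
  0.061 -0.018  0.004]
```

The heavy side is lowest at a tool angle of about 1.19. I'll sweep through that region in both directions to confirm it.

```bash
for i in 1 2 3 4 5 6 7; do :; done
python3 -m pendant '[0,0,0,0,0,-0.04,0,0,0,0,0,-0.08,0,0,0,0,0,-0.12,0,0,0,0,0,-0.16,0,0,0,0,0,-0.2]' >/dev/null; python3 m.py
python3 -m pendant '[0,0,0,0,0,-0.04,0,0,0,0,0,-0.08,0,0,0,0,0,-0.12,0,0,0,0,0,-0.16,0,0,0,0,0,-0.2]' >/dev/null; python3 m.py
python3 -m pendant '[0,0,0,0,0,-0.04,0,0,0,0,0,-0.08,0,0,0,0,0,-0.12,0,0,0,0,0,-0.16,0,0,0,0,0,-0.2]' >/dev/null; python3 m.py
python3 -m pendant '[0,0,0,0,0,-0.04,0,0,0,0,0,-0.08,0,0,0,0,0,-0.12,0,0,0,0,0,-0.16,0,0,0,0,0,-0.2]' >/dev/null; python3 m.py
python3 -m pendant '[0,0,0,0,0,-0.04,0,0,0,0,0,-0.08,0,0,0,0,0,-0.12,0,0,0,0,0,-0.16,0,0,0,0,0,-0.2]' >/dev/null; python3 m.py
python3 -m pendant '[0,0,0,0,0,-0.04,0,0,0,0,0,-0.08,0,0,0,0,0,-0.12,0,0,0,0,0,-0.16,0,0,0,0,0,-0.2]' >/dev/null; python3 m.py
python3 -m pendant '[0,0,0,0,0,-0.04,0,0,0,0,0,-0.08,0,0,0,0,0,-0.12,0,0,0,0,0,-0.16,0,0,0,0,0,-0.2]' >/dev/null; python3 m.py
python3 -m pendant '[0,0,0,0,0,0.04,0,0,0,0,0,0.08,0,0,0,0,0,0.12,0,0,0,0,0,0.16,0,0,0,0,0,0.2]' >/dev/null; python3 m.py
python3 -m pendant '[0,0,0,0,0,0.04,0,0,0,0,0,0.08,0,0,0,0,0,0.12,0,0,0,0,0,0.16,0,0,0,0,0,0.2]' >/dev/null; python3 m.py
python3 -m pendant '[0,0,0,0,0,0.04,0,0,0,0,0,0.08,0,0,0,0,0,0.12,0,0,0,0,0,0.16,0,0,0,0,0,0.2]' >/dev/null; python3 m.py
python3 -m pendant '[0,0,0,0,0,0.04,0,0,0,0,0,0.08,0,0,0,0,0,0.12,0,0,0,0,0,0.16,0,0,0,0,0,0.2]' >/dev/null; python3 m.py
python3 -m pendant '[0,0,0,0,0,0.04,0,0,0,0,0,0.08,0,0,0,0,0,0.12,0,0,0,0,0,0.16,0,0,0,0,0,0.2]'; python3 m.py
python3 an.py
```

```text
ang 2.251 tz 0.0831 t [-0.019 -0.597  0.083] f [-2.1 -4.4 -7. ] q [ 2.506  0.066 -0.3  ] dq6 -0.592
ang 1.951 tz 0.1525 t [ 0.058 -0.485  0.152] f [-1.  -4.  -7.5] q [ 2.506  0.065 -0.6  ] dq6 -0.594
ang 1.651 tz 0.1729 t [ 0.113 -0.387  0.173] f [ 0.5 -5.1 -6.5] q [ 2.506  0.065 -0.9  ] dq6 -0.594
ang 1.352 tz 0.2426 t [ 0.311 -0.242  0.243] f [ 1.7 -4.8 -6.7] q [ 2.507  0.066 -1.2  ] dq6 -0.593
ang 1.052 tz 0.3044 t [ 0.4   -0.088  0.304] f [ 2.8 -3.9 -6.4] q [ 2.507  0.066 -1.499] dq6 -0.592
ang 0.752 tz 0.3553 t [0.498 0.061 0.355] f [ 4.6 -2.  -6.1] q [ 2.507  0.066 -1.799] dq6 -0.594
ang 0.452 tz 0.3794 t [0.671 0.264 0.379] f [ 3.9 -0.8 -6.6] q [ 2.507  0.066 -2.099] dq6 -0.593
ang 0.754 tz -0.2427 t [ 0.334 -0.035 -0.243] f [ 3.9 -2.4 -5.9] q [ 2.506  0.066 -1.796] dq6 0.594
ang 1.054 tz -0.2115 t [ 0.15  -0.155 -0.212] f [ 2.9 -2.7 -6.9] q [ 2.505  0.066 -1.496] dq6 0.595
ang 1.354 tz -0.2879 t [ 0.042 -0.203 -0.288] f [ 1.4 -4.3 -6.8] q [ 2.505  0.065 -1.196] dq6 0.594
ang 1.653 tz -0.3392 t [ 0.02  -0.318 -0.339] f [ 0.6 -5.4 -6.6] q [ 2.505  0.065 -0.896] dq6 0.593
clock: 18.05
position: [0.4322, -0.0809, 0.1937]
ee_rot: [-2.836, -0.639, -0.659]
ft_force: [-2.6, 5.3, 6.3]
width: 0.0385
grasp_force: 79.6
ang 1.953 tz -0.4229 t [ 0.034 -0.451 -0.423] f [-0.5 -5.  -7.1] q [ 2.505  0.065 -0.596] dq6 0.594
[ 0.2776  0.1919 -0.0762] amp 0.20651448626690794 phase -0.37802472880858984 resid [-0.022 -0.012 -0.046 -0.005 -0.026  0.023  0.01  -0.017 -0.01  -0.001
  0.061 -0.018  0.006 -0.015  0.017 -0.013 -0.002 -0.002 -0.01  -0.037
 -0.053  0.038  0.023  0.03  -0.003]
[ 0.2776  0.1858 -0.0706 -0.0072] amp 0.1988021938599842 phase -0.363256449985799 resid [-0.023 -0.012 -0.045 -0.002 -0.021  0.031  0.021 -0.009 -0.005  0.003
  0.062 -0.019  0.005 -0.016  0.017 -0.012  0.001  0.003 -0.002 -0.027
 -0.045  0.043  0.026  0.031 -0.003]
```

All the data put the lowest point at 1.21 ± 0.04 rad. I'll turn back by 0.743 rad, which is -0.495 units.

```bash
python3 -m pendant '[0,0,0,0,0,-0.08,0,0,0,0,0,-0.16,0,0,0,0,0,-0.24,0,0,0,0,0,-0.32,0,0,0,0,0,-0.4,0,0,0,0,0,-0.46,0,0,0,0,0,-0.495,0,0,0,0,0,-0.495]'; python3 -m pendant '[0,0,0,0,0,0,0,0,0,0,0,0,0,0,0,0,0,0,0,0,0,0,0,0,0,0,0,0,0,0]'; python3 m.py
```

```text
clock: 18.85
position: [0.4322, -0.0809, 0.1937]
ee_rot: [2.854, -0.647, 0.284]
ft_force: [-2.9, 4.8, 4.8]
width: 0.0383
grasp_force: 79.7
clock: 19.35
position: [0.4322, -0.0809, 0.1937]
ee_rot: [2.854, -0.647, 0.284]
ft_force: [-2.5, 4.1, 5.9]
width: 0.0383
grasp_force: 79.7
ang 1.209 tz -0.2719 t [ 0.198 -0.168 -0.272] f [ 2.6 -2.9 -6.5] q [ 2.505  0.065 -1.341] dq6 -0.002
```

```bash
python3 -c "
from rig import ctrl
print(ctrl.close_job())"
```

```text
the job is handed in; nothing more can be done
None
```

I turned the heavy side to my estimate of the lowest point of the plate (good to about 3 degrees, 12 allowed) and handed the job in at about 19 s, still gripping the knob with about 80 N; the hand-in returned no verdict.

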